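# Switch on the guarded supply in a consulting room

## Task

Two white switch boxes stand on the clinic desk. On the larger one, swing the wide guard up until it stands upright, flip the black paddle underneath right over to its other side, then lower the guard until it is fully shut. Leave the narrow guard on the smaller box shut.

Things in the scene. Friction and masses are not known exactly. Their poses are not given: they have to be found in the camera images.
- switch_box: The larger switch box, fixed: white housing 170 (x) x 130 (y) x 50 high, origin at the centre of its underside; at yaw 0 its x points away from the robot, y left, z up. On it: a grey guard, hinged at its far end about an axis along y through (65, 0, 50) mm, and under it a black paddle pivoting at (-10, 0, 52) mm about x. Open to 1.57 rad, the guard stands wholly beyond x = 65.
- tongue (a point): Pinch point on the guard's grey tongue: bar 14 wide (box y), 8 thick, 45 long, in the plane of the guard's plate, from 26 mm on the guard's side of this point to 18 beyond. Shut: at box (-84, 0, 90) mm, level, 36 clear beneath. Upright (1.57): at (105, 0, 199) mm, pointing up. Guard: plate 120 x 90 x 4 mm with side cheeks 40 deep, both ends and underside open.
- guard (a joint): Angle of the wide guard in rad: 0 shut (it may start slightly ajar, to 0.1), 1.57 upright, 1.8 its stop. Grows as the tongue rises and swings away from the robot. The hinge is stiff: the guard stays where it is left; about 1 N at the tongue moves it.
- paddle_top (a point): Middle of the top edge of the paddle: a plate 26 wide (along the box's x), 8 thick, 32 from pivot to top. It leans at the start to the box's right (-y), this point then at box (-10, -14, 81) mm; flipped, at (-10, 14, 81) mm. Push it across from the right with the guard open; the housing's face below it is 50 to 54 mm above the desk.
- paddle (a joint): Angle of the paddle in rad: 0 = leaning 26 degrees to the box's right (-y), where it starts or within 0.12 of it; 0.9 = its stop, leaning 26 degrees to the left (+y), switched on. Stays where it is left; 1 to 2 N at its top edge moves it.
- small_guard (a joint): Angle of the guard of the smaller box (housing 170 x 80 x 50 mm, guard 50 wide, otherwise alike), which stands to one side of the larger box; 0 = shut. To be left shut.
Not all that is in view belongs to the job. What is shaped like the switch_box but green or pink is not meant.

How it is judged:
On the way, in this order (a step that is already met when the one before it is completed fails the run):
1. the wide guard is swung up (more than 1.1 rad) (value of joint guard above 1.1 rad), for 0.2 s.
2. with the guard up, the paddle is flipped over (more than 0.65 of its 0.9 rad) (value of joint paddle above 0.65 rad and value of joint guard above 1.1 rad), for 0.2 s.
At the end, for the whole second after the job is handed in: The wide guard is shut (within 0.12 rad, about 17 mm at the tongue), the paddle beneath leans to its other side (joint above 0.65 of 0.9 rad) and the narrow guard is shut (within 0.12 rad) (value of joint each of guard, small_guard below 0.12 rad and value of joint paddle above 0.65 rad); the robot touches nothing.
It fails at once if the narrow guard of the smaller box is lifted (more than 0.2 rad) (value of joint small_guard above 0.2 rad).
It also fails if it takes over 56 s, if anything falls off the work surface, if the arm or the gripper's body presses on something with over 40 N, if the wrist force passes 120 N, or if a joint passes its speed limit or range.

## Robot

A 6-joint arm with a two-finger parallel gripper is mounted at the origin on the work surface. World frame = base frame: x ahead of the robot, y to its left, z up, the work surface at z = 0. Lengths are in m, angles in rad, forces in N, time in s.
With the tool pointing down it reaches from about 0.3 to 0.875 m from the base axis. Payload 6.4 kg.
Tool frame: the origin (TCP) lies midway between the tips of the shut fingers; the grasp point (between the pads) lies 19 mm behind it; z points along the fingers, y is the line along which they close (so a half turn about z gives the same grasp; the last joint's range is limited). The gripper opens to 85 mm and grips with 20 to 120 N. Pads are 22 mm wide; open, the fingers measure 114 mm over their backs; the gripper's body (76 mm by 85 mm) begins 54 mm behind the grasp point. The pads swing forward as they close: fully open they stand 13 mm farther back than shut.
Start: joints at [-0.206, 0.181, 1.607, -0, 1.354, -0.206], TCP at [0.575, 0, 0.231] pointing down, gripper open.
Joint ranges: [-2.99, 2.99], [-0.89, 2.07], [0.3, 2.58], [-1.14, 4.28], [0, 2.63], [-3.12, 3.12]. Speed limits (rad/s): [2.57, 2.57, 3.01, 3.14, 3.14, 3.14].

## Interface

Orientations are given as a rotation vector (axis times angle).
In Python, from workcell import sensors, viewer, robot gives the robot as it stands.
- The arm moves only by the tool servo_tool, never from a script. Its argument "series" is one flat list of numbers, 6 for each row, row after row: the shift along the world's x, y, z in cm, then the turn, a rotation vector about the world's x, y, z in degrees. In form: [x, y, z, wx, wy, wz, x, y, z, wx, wy, wz, ...]. A call has 1 to 20 rows; each row shifts and turns the commanded pose from where the row before left it; what a row does not reach is not made up. A row lasts 1/8 s, in which the tool goes at most 62.5 mm and 10.7 degrees, less where a joint would pass 70% of its speed; a pose out of reach is approached as far as the arm can. A call is refused whole if a number of a shift passes 6.25 or a number of a turn 10.7, either way. A call with a gripper value outside its range is refused whole. "gripper" is the finger opening in cm, from 0 to 8.54, set as the call begins (left out, the last holds). The fingers move at their own pace and stop on an object; "grip_force" is the grip in N (left out, the last holds). Time passes only in rows, so rows that do not move let the fingers close. It gives the time, the measured TCP pose, the force, the opening and the grip force at its end, in the units of the state.
- sensors.state(): the state, without advancing time (a new reading comes with each control period).
- viewer.grab_frame(name): name is "scene" or "side" or "wrist"; returns (picture, depth): 400x640x3 uint8, red, green, blue; 400x640 float32, m along the optical axis (not along the pixel's ray), 0 where there is no reading.
- viewer.camera_params(name): a dict with "K" (3x3 intrinsics, pixels), "dist" ([k1, k2, p1, p2, k3] as OpenCV has them; the pictures are not rectified), "R" (3x3) and "t" (3): a world point X has camera coordinates R X + t. Camera axes: x right, y down, z forward; pixel columns grow to the right and rows downward; lengths in m; the calibration is good to about 2 mm. A picture is of the moment at which its call begins: read the wrist's pose just before it. camera_params takes no time and is no camera call; for the wrist camera it gives the pose at the moment of the call.
- robot.hand_in(): hands the job in; it is judged then, once.
The state is a dict: "time": time; "joint_positions": joint angles; "qvel": joint speeds; "effort": joint torques, N m; "tcp_pos": TCP position; "ee_rot": TCP orientation; "force": force on the tool from outside, world axes, zero at the start; "moment": the same for the moment, N m; "gripper_width": opening from 0.0 (shut) to 1.0 (fully open); "grasp_force": force on a finger pad.
Only numpy, scipy, OpenCV 4.12 (cv2) and the standard library are available. Lean on these libraries where they do the work, as an engineer would, in place of code of your own. Each camera call takes 0.05 s, during which the arm holds its last target. There are 200 camera calls.

## Working session

There is one attempt and no reset: what is moved stays moved. The work goes in short steps, Python scripts to look and compute and a tool call to move; the robot and the scene stay as the last step left them, time stands still between calls to the robot, and variables do not carry over. Pictures are saved under pics/ and viewed, at most 10 in all, crops included, and the job is handed in when it is done.

Besides the shell and the picture viewer there is one more tool, called after "Request:" by a JSON object that holds its "op" and its "data". servo_tool: Moves the arm, as the interface text tells. Its arguments: {"type":"object","properties":{"series":{"type":"array"},"gripper":{"type":"number"},"grip_force":{"type":"number"}},"required":["series"]}

```bash
ls; mkdir -p pics; cat > h.py <<'E'
import numpy as np, cv2
from workcell import sensors, viewer, robot
def grab(n):
    p=viewer.camera_params(n); im,d=viewer.grab_frame(n); return im,d,p
def points(d,p):
    h,w=d.shape; u,v=np.meshgrid(np.arange(w),np.arange(h))
    q=cv2.undistortPoints(np.stack([u,v],-1).reshape(-1,1,2).astype(np.float64),np.array(p['K']),np.array(p['dist'])).reshape(h,w,2)
    c=np.dstack([q*d[...,None],d]); return (c-np.array(p['t']))@np.array(p['R'])   # R^T (c-t)
E
python3 - <<'E'
from h import *
ims=[]
for n in("scene","side","wrist"):
    im,d,p=grab(n); np.savez(f'/tmp/{n}.npz',im=im,d=d,X=points(d,p)); ims.append(im)
    print(n,(-np.array(p['R']).T@p['t']).round(3),(d>0).mean().round(2))
a=np.vstack([ims[0],ims[1]]); 
cv2.imwrite('pics/a.png',cv2.resize(np.vstack([np.hstack(ims[:2]),np.hstack([ims[2],ims[2]*0])])[...,::-1],(800,500)))
cv2.imwrite('pics/s.png',ims[0][...,::-1])
print(sensors.state())
E
```

```text
pics
scene [1.206 0.553 0.643] 1.0
side [0.319 0.607 0.789] 1.0
wrist [0.574 0.069 0.372] 1.0
{'time': 0.15, 'joint_positions': array([-2.06355414e-01,  1.81369407e-01,  1.60774572e+00, -3.48434708e-05,
        1.35378127e+00, -2.06274791e-01]), 'qvel': array([-0.000252  , -0.00271531, -0.00159009, -0.00061985,  0.00081917,
        0.00138229]), 'effort': array([ 1.94259010e-03, -4.45260644e+01, -3.51692533e+01, -1.26067753e-04,
        5.82284134e-03,  2.14055274e-05]), 'tcp_pos': array([5.74596890e-01, 5.89411189e-05, 2.30607405e-01]), 'ee_rot': array([-2.22076406e+00, -2.22060173e+00,  1.16507083e-03]), 'force': array([ 0.64074182, -0.08180388, -0.49159408]), 'moment': array([-0.01067211, -0.02780588, -0.0297229 ]), 'grasp_force': 0.0, 'gripper_width': 0.999669592834148}
```

View pics/a.png

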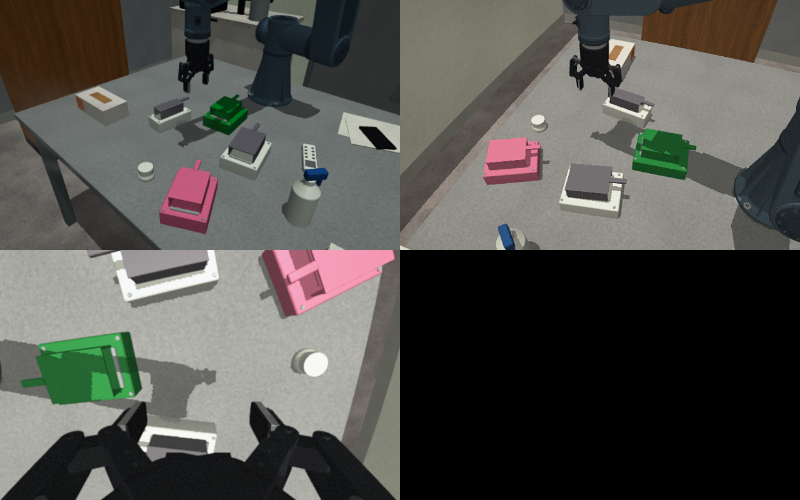

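View pics/s.png

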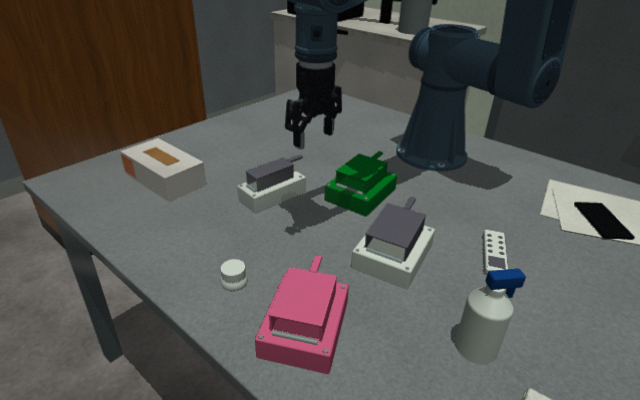

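The scene picture shows white candidates at px (395,240), the larger, and (272,185), the smaller and narrower. The green (362,182) and pink (303,318) lookalikes are excluded by colour. The larger white box, with its wide grey guard and its tongue toward the robot, fits the description. Next I measure it in both views and confirm with a crop.

```bash
cat > m.py <<'E'
from h import *
out={}
for n in("scene","side"):
    f=np.load(f'/tmp/{n}.npz'); im,X=f['im'],f['X']; hsv=cv2.cvtColor(im,cv2.COLOR_RGB2HSV)
    ws=(X[...,0]>.3)&(X[...,0]<.95)&(abs(X[...,1])<.6)
    grey=hsv[...,1]<70
    hi=ws&grey&(X[...,2]>.025)&(X[...,2]<.13)
    k,l,s,_=cv2.connectedComponentsWithStats(hi.astype(np.uint8))
    for i in range(1,k):
        if s[i,4]<600: continue
        P=X[l==i]; 
        deck=P[(P[:,2]>.044)&(P[:,2]<.056)]; top=P[P[:,2]>.078]
        print(n,'comp',s[i],'mean',P.mean(0).round(3))
        for nm,Q in(('deck',deck),('top',top)):
            if len(Q)<40: continue
            r=cv2.minAreaRect((Q[:,:2]*1000).astype(np.float32)); print('  ',nm,len(Q),np.round(r[0],1),np.round(r[1],1),round(r[2],1),'z',np.percentile(Q[:,2],[5,50,95]).round(4))
E
python3 m.py; python3 - <<'E'
from h import *
f=np.load('/tmp/scene.npz')['im'][180:300,330:460]; g=np.load('/tmp/side.npz')['im'][230:360,420:540]
g=cv2.resize(g,(390,360)); f=cv2.resize(f,(390,360)); cv2.imwrite('pics/c.png',np.hstack([f,g])[...,::-1])
E
```

```text
scene comp [ 120  138   85   57 2533] mean [ 0.688 -0.434  0.065]
   deck 273 [ 712.1 -412.8] [ 97.1 198. ] 37.2 z [0.0446 0.0501 0.0554]
   top 271 [ 673.5 -471.2] [119.9 223.3] 1.0 z [0.0781 0.0789 0.0805]
scene comp [ 237  155   69   52 2073] mean [ 0.542 -0.172  0.064]
   deck 622 [ 527.8 -185.1] [ 82.8 170.9] 82.3 z [0.0452 0.0511 0.0546]
   top 709 [ 510.1 -184.3] [ 56.1 165.2] 83.3 z [0.0807 0.0929 0.0953]
scene comp [ 351  197   84   85 4087] mean [0.542 0.204 0.07 ]
   deck 1582 [515.9 189.3] [172.9 129.9] 12.1 z [0.0466 0.0512 0.054 ]
   top 1797 [502.2 185.9] [165.8  91.1] 12.3 z [0.0907 0.0974 0.1035]
scene comp [ 458  287   55   70 2501] mean [0.646 0.439 0.085]
   deck 239 [642.5 436.7] [31.4 70.6] 8.9 z [0.0447 0.0497 0.0554]
   top 1480 [631.2 434.4] [56.1 70.3] 7.2 z [0.0816 0.112  0.1275]
side comp [ 334   62   42   58 1140] mean [ 0.65 -0.48  0.07]
   deck 59 [ 615.1 -448.4] [  4.1 149.9] 1.1 z [0.0451 0.05   0.0556]
side comp [ 325  140   82   58 2693] mean [ 0.517 -0.167  0.064]
   deck 882 [ 526.8 -180. ] [ 77.  172.1] 84.7 z [0.0451 0.0485 0.0531]
   top 1015 [ 509.5 -181.2] [ 53.3 164.8] 82.5 z [0.0812 0.0904 0.093 ]
side comp [ 254  261  109   84 6758] mean [0.506 0.209 0.073]
   deck 2291 [515.1 191.1] [171.  131.3] 12.3 z [0.0459 0.049  0.0515]
   top 3534 [501.7 187.7] [166.1  93.5] 12.3 z [0.0866 0.0959 0.1024]
side comp [175 365  36  35 694] mean [0.601 0.423 0.111]
   top 642 [607.6 420.3] [30. 62.] 45.9 z [0.0909 0.1163 0.1282]
```

View pics/c.png

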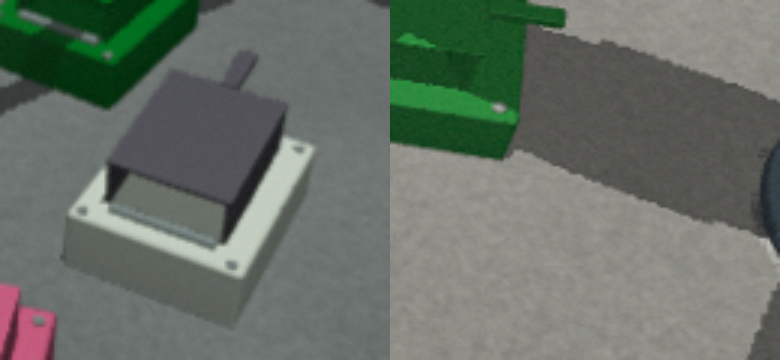

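Both views agree: the box centre is about (515.5, 190) mm, yaw 12.2°, deck 50 mm, size 171x130. The left crop shows the large white box with its wide grey guard slightly ajar and the tongue toward the robot; the right crop was cut off-target. I'll move above the tongue, tilted 40° forward.

Request:
{"op": "servo_tool", "data": {"series": [-1.65,2.19,0,0,0,-9.7,-1.65,2.19,0,0,0,-9.7,-1.65,2.19,0,0,0,-9.7,-1.65,2.19,0,0,0,-9.7,-1.65,2.19,0,0,0,-9.7,-1.65,2.19,0,0,0,-9.7,-1.65,2.19,0,0,0,-9.7,-1.65,2.19,0,0,0,-9.7,0,0,-1.75,2.1,-9.8,0,0,0,-1.75,2.1,-9.8,0,0,0,-1.75,2.1,-9.8,0,0,0,-1.75,2.1,-9.8,0,0,0,0,0,0,0,0,0,0,0,0,0], "gripper": 8.5, "grip_force": 40}}

```text
time: 1.9
tcp_pos: [0.4453, 0.1754, 0.1641]
ee_rot: [-2.869, -0.312, -1.049]
force: [0.2, 0.1, 0.7]
gripper_width: 0.995
grasp_force: 0.0
```

```bash
cat > look.py <<'E'
import sys
from h import *
from scipy.spatial.transform import Rotation as Ro
s=sensors.state(); R=Ro.from_rotvec(s['ee_rot']).as_matrix()
C=np.array([.5155,.1902]); ex=np.array([.9774,.2113]); ey=np.array([-.2113,.9774])
d=s['tcp_pos'][:2]-C; print('t',s['time'],'tcp',s['tcp_pos'].round(4),'box xy mm',(d@ex*1e3).round(1),(d@ey*1e3).round(1),'z',R[:,2].round(3),'y',R[:,1].round(3),'F',s['force'].round(1),'q',s['joint_positions'].round(2))
n,name=sys.argv[1:3]; im,dd,p=grab(n); X=points(dd,p)
hsv=cv2.cvtColor(im,cv2.COLOR_RGB2HSV)
B=np.dstack([(X[...,:2]-C)@ex*1e3,(X[...,:2]-C)@ey*1e3,X[...,2]*1e3])
np.savez('/tmp/last.npz',B=B,im=im)
cv2.imwrite(f'pics/{name}.png',im[...,::-1])
m=(abs(B[...,1])<30)&(B[...,0]>-110)&(B[...,0]<-62)&(B[...,2]>75)&(B[...,2]<125)
P=B[m]; print(len(P), P.min(0).round(1) if len(P) else'',P.max(0).round(1) if len(P) else'',np.median(P,0).round(1))
E
python3 look.py wrist w1; python3 - <<'E'
import numpy as np
B=np.load('/tmp/scene.npz')['X'];C=np.array([.5155,.1902]); ex=np.array([.9774,.2113]); ey=np.array([-.2113,.9774])
for n in('scene','side'):
    X=np.load(f'/tmp/{n}.npz')['X']; b=np.dstack([(X[...,:2]-C)@ex,(X[...,:2]-C)@ey,X[...,2]])*1e3
    m=(abs(b[...,1])<20)&(b[...,0]>-110)&(b[...,0]<-66)&(b[...,2]>80); P=b[m]; print(n,len(P),P.min(0).round(1),P.max(0).round(1),np.median(P,0).round(1))
E
```

```text
t 1.9 tcp [0.4453 0.1754 0.1641] box xy mm -71.7 0.4 z [ 0.631  0.135 -0.764] y [ 0.214 -0.977  0.004] F [0.2 0.1 0.7] q [ 0.06 -0.39  2.44  0.25  0.41  1.22]
915 [-98.5  -7.8 100.1] [-62.3   6.  107.1] [-81.4  -1.  104.1]
scene 57 [-96.8  -7.  100.9] [-66.2   6.4 110.1] [-82.5   0.2 106.6]
side 154 [-97.   -6.   96.5] [-66.1   8.9 108.1] [-81.5   2.9 104.2]
```

View pics/w1.png

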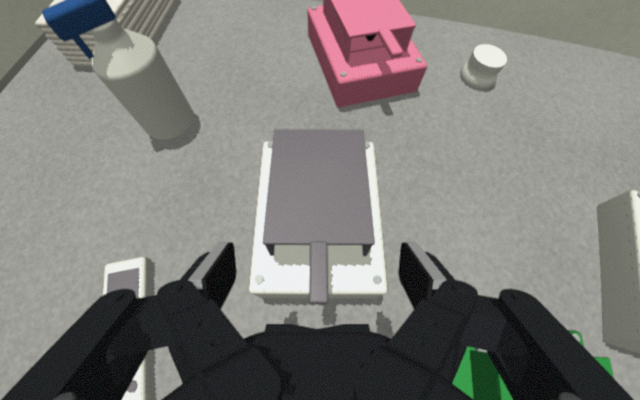

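The wrist view shows the tongue at px (318,270), centred between the open pads. It measures box (-82, -1), top z 104 mm, so its centre is at about 100 mm, consistent with a slightly ajar guard. I'll descend and pinch it.

Request:
{"op": "servo_tool", "data": {"series": [0,0,-1.56,0,0,0,0,0,-1.56,0,0,0,-0.1,0,-1.56,0,0,0,-0.1,0,-1.56,0,0,0,0,0,-1.56,0,0,0,0,0,0,0,0,0,0,0,0,0,0,0]}}

```text
time: 2.82
tcp_pos: [0.4433, 0.1757, 0.0851]
ee_rot: [-2.868, -0.313, -1.051]
force: [-0.1, 0.4, 0.4]
gripper_width: 0.995
grasp_force: 0.0
```

Request:
{"op": "servo_tool", "data": {"series": [0,0,0,0,0,0,0,0,0,0,0,0,0,0,0,0,0,0,0,0,0,0,0,0,0,0,0,0,0,0,0,0,0,0,0,0,0,0,0,0,0,0,0,0,0,0,0,0], "gripper": 0.8}}

```text
time: 3.82
tcp_pos: [0.4412, 0.1737, 0.0832]
ee_rot: [-2.872, -0.309, -1.05]
force: [-4.4, -12.1, 3.1]
gripper_width: 0.151
grasp_force: 39.1
```

```bash
python3 - <<'E'
import numpy as np
from scipy.spatial.transform import Rotation as Ro
from workcell import sensors
s=sensors.state();R=Ro.from_rotvec(s['ee_rot']).as_matrix();print(s['gripper_width'],s['grasp_force'],s['force'],s['joint_positions'].round(2))
C=np.array([.5155,.1902,0]); ex=np.array([.9774,.2113,0]);ey=np.array([-.2113,.9774,0])
H=C+ex*.065+[0,0,.05]; p=s['tcp_pos']; print(((p-C)@ex,(p-C)@ey,p[2]))
# rows of 8.5 deg about hinge
v=p-H; st=8.5
for k in range(10):
    w=Ro.from_rotvec(ey*np.deg2rad(st)).apply(v); d=(w-v)*100; v=w; print((k+1)*st,d.round(2),(v+H).round(3))
print((ey*st).round(2))
E
```

```text
0.15088793911541298 39.134586453437805 [ -4.37915179 -12.06324334   3.10834128] [ 0.06 -0.14  2.48  0.75  0.14  0.7 ]
(np.float64(-0.07608138950240186), np.float64(-0.0004113645204808709), np.float64(0.08319049830452246))
8.5 [0.63 0.14 2.05] [0.448 0.175 0.104]
17.0 [0.92 0.2  1.93] [0.457 0.177 0.123]
25.5 [1.19 0.26 1.77] [0.469 0.18  0.141]
34.0 [1.43 0.31 1.57] [0.483 0.183 0.156]
42.5 [1.64 0.36 1.34] [0.499 0.186 0.17 ]
51.0 [1.82 0.39 1.07] [0.518 0.19  0.181]
59.5 [1.95 0.42 0.79] [0.537 0.194 0.188]
68.0 [2.05 0.44 0.48] [0.558 0.199 0.193]
76.5 [2.09 0.45 0.17] [0.578 0.203 0.195]
85.0 [ 2.09  0.45 -0.15] [0.599 0.208 0.193]
[-1.8   8.31  0.  ]
```

The tongue is gripped (39 N). Next I swing along the arc, slowly at first because the wrist is near singular.

Request:
{"op": "servo_tool", "data": {"series": [0.28,0.06,1.04,-0.9,4.15,0,0.35,0.08,1.01,-0.9,4.15,0,0.42,0.09,0.98,-0.9,4.15,0,0.5,0.11,0.95,-0.9,4.15,0,0.56,0.12,0.91,-0.9,4.15,0,0.63,0.14,0.86,-0.9,4.15,0,0.68,0.15,0.81,-0.9,4.15,0,0.75,0.16,0.76,-0.9,4.15,0,0,0,0,0,0,0]}}

```text
time: 4.95
tcp_pos: [0.4837, 0.1835, 0.1553]
ee_rot: [-3.099, -0.341, -0.212]
force: [-12.5, -28.5, 24.2]
gripper_width: 0.155
grasp_force: 43.5
```

```bash
python3 look.py scene s2
```

```text
t 4.95 tcp [0.4837 0.1835 0.1553] box xy mm -32.5 0.2 z [ 0.133  0.031 -0.991] y [ 0.218 -0.976 -0.002] F [-12.5 -28.5  24.2] q [0.12 0.04 1.93 0.02 1.03 1.47]
0   [nan nan nan]
  return _methods._mean(a, axis=axis, dtype=dtype,
  ret = um.true_divide(
```

Request:
{"op": "servo_tool", "data": {"series": [0.65,-0.05,0.75,-0.9,4.15,0,0.75,-0.02,0.7,-0.9,4.15,0,0.9,0.09,0.57,-0.9,4.15,0,0.93,0.1,0.5,-0.9,4.15,0,0.96,0.21,0.43,-0.9,4.15,0,0.99,0.21,0.36,-0.9,4.15,0,1.01,0.22,0.28,-0.9,4.15,0,1.04,0.22,0.2,-0.9,4.15,0,0,0,0,0,0,0]}}

```text
time: 6.12
tcp_pos: [0.5556, 0.1982, 0.1909]
ee_rot: [3.009, 0.325, -0.698]
force: [-0.7, -0.1, 4.6]
gripper_width: 0.156
grasp_force: 41.3
```

```bash
python3 look.py scene s3 2>/dev/null
```

```text
t 6.125 tcp [0.5556 0.1982 0.1909] box xy mm 40.9 -0.7 z [-0.431 -0.082 -0.899] y [ 0.21  -0.978 -0.012] F [-0.7 -0.1  4.6] q [ 0.15  0.58  1.23 -0.02  1.79  1.51]
0   [nan nan nan]
```

View pics/s3.png

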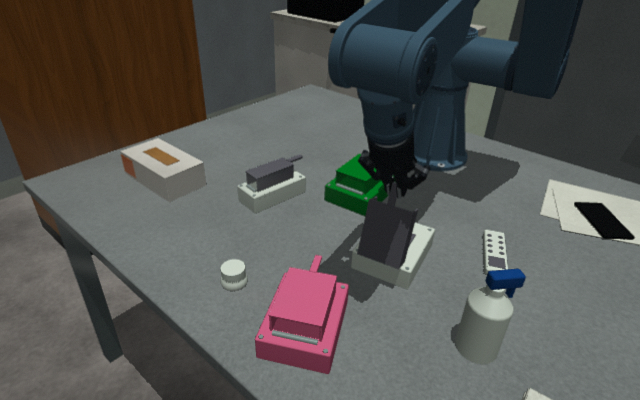

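The scene shows the guard at about 70° at px (392,230), still held. I'll go on to upright.

Request:
{"op": "servo_tool", "data": {"series": [1.02,0.22,0.13,-0.9,4.15,0,1.03,0.22,0.05,-0.9,4.15,0,1.03,0.22,-0.03,-0.9,4.15,0,1.02,0.22,-0.1,-0.9,4.15,0,0.25,0.05,-0.03,-0.2,1.0,0,0,0,0,0,0,0,0,0,0,0,0,0]}}

```text
time: 7.05
tcp_pos: [0.5982, 0.2074, 0.1912]
ee_rot: [2.837, 0.303, -1.146]
force: [1.6, -1.3, 5.3]
gripper_width: 0.152
grasp_force: 43.1
```

Request:
{"op": "servo_tool", "data": {"series": [0,0,0,0,0,0,0,0,0,0,0,0,0,0,0,0,0,0], "gripper": 8.5}}

```text
time: 7.42
tcp_pos: [0.5975, 0.2078, 0.1904]
ee_rot: [2.836, 0.304, -1.149]
force: [-0.5, 0.2, -0.1]
gripper_width: 0.784
grasp_force: 0.0
```

```bash
python3 look.py side s4 2>/dev/null; python3 - <<'E'
import numpy as np
f=np.load('/tmp/last.npz');B=f['B'];im=f['im'].astype(int)
m=(abs(B[...,1])<60)&(B[...,0]>20)&(B[...,0]<150)&(B[...,2]>70)&(B[...,2]<260)&(im.sum(2)>150)
for z in range(70,260,20):
    P=B[m&(abs(B[...,2]-z)<10)]
    if len(P):print(z,len(P),np.percentile(P,[5,50,95],axis=0).round(0).tolist())
E
```

```text
t 7.425 tcp [0.5975 0.2078 0.1904] box xy mm 83.9 -0.2 z [-0.682 -0.135 -0.719] y [ 0.207 -0.978 -0.013] F [-0.5  0.2 -0.1] q [ 0.16  0.92  0.8  -0.03  2.19  1.51]
0   [nan nan nan]
70 146 [[67.0, -42.0, 71.0], [88.0, -18.0, 75.0], [103.0, 47.0, 79.0]]
90 320 [[67.0, -42.0, 81.0], [88.0, -23.0, 90.0], [103.0, 46.0, 99.0]]
110 356 [[67.0, -42.0, 101.0], [89.0, -11.0, 111.0], [103.0, 46.0, 119.0]]
130 394 [[67.0, -42.0, 121.0], [90.0, -6.0, 131.0], [103.0, 46.0, 139.0]]
150 419 [[67.0, -42.0, 141.0], [91.0, -4.0, 150.0], [103.0, 46.0, 159.0]]
170 332 [[67.0, -43.0, 160.0], [96.0, 5.0, 167.0], [104.0, 46.0, 174.0]]
190 66 [[94.0, -3.0, 181.0], [101.0, 7.0, 191.0], [106.0, 41.0, 199.0]]
210 241 [[86.0, -43.0, 202.0], [98.0, 7.0, 212.0], [110.0, 47.0, 218.0]]
230 114 [[101.0, -52.0, 221.0], [107.0, 31.0, 226.0], [139.0, 49.0, 237.0]]
250 57 [[120.0, -55.0, 241.0], [130.0, 34.0, 250.0], [148.0, 59.0, 258.0]]
```

The guard is upright: plate face at box x≈103 throughout, so about 1.55 rad. Next I retract, bring the tool vertical and go to the paddle's right side.

Request:
{"op": "servo_tool", "data": {"series": [1.4,0.28,1.5,0,0,0,1.4,0.28,1.5,0,0,0,1.4,0.28,1.5,0,0,0,1.4,0.28,1.5,0,0,0,1.4,0.28,1.5,0,0,0,0,0,0.5,1.86,-8.6,0,-3.0,-1.66,0,1.86,-8.6,0,-3.0,-1.66,0,1.86,-8.6,0,-3.0,-1.66,0,1.86,-8.6,0,-3.0,-1.66,0,1.86,-8.6,0,-3.0,-1.66,0,0,0,0,0,0,0,0,0,0,0,0,0,0,0,0]}}

```text
time: 9.1
tcp_pos: [0.5295, 0.1438, 0.2726]
ee_rot: [-3.114, -0.341, 0.069]
force: [0.5, 1.2, 0.7]
gripper_width: 0.997
grasp_force: 0.0
```

Request:
{"op": "servo_tool", "data": {"series": [0,0,-3,0,0,0,0,0,-3,0,0,0,0,0,-3,0,0,0,0,0,-3,0,0,0,0,0,-1.5,0,0,0,0,0,0,0,0,0], "gripper": 0}}

```text
time: 9.85
tcp_pos: [0.5285, 0.1438, 0.1357]
ee_rot: [-3.114, -0.342, 0.076]
force: [-0.4, -0.9, 0.3]
gripper_width: -0.002
grasp_force: 0.0
```

```bash
python3 look.py wrist w5 2>/dev/null; python3 - <<'E'
import numpy as np
f=np.load('/tmp/last.npz');B=f['B'];im=f['im'].astype(int)
m=(abs(B[...,1])<40)&(B[...,0]>-40)&(B[...,0]<20)&(B[...,2]>58)&(B[...,2]<95)
P=B[m]; print(len(P), np.percentile(P,[2,50,98],axis=0).round(0).tolist() if len(P) else '')
E
```

```text
t 9.85 tcp [0.5285 0.1438 0.1357] box xy mm 2.9 -48.1 z [-0.049  0.003 -0.999] y [ 0.217 -0.976 -0.013] F [-0.4 -0.9  0.3] q [0.05 0.26 1.72 0.01 1.21 1.4 ]
0   [nan nan nan]
531 [[-24.0, -16.0, 59.0], [-9.0, -11.0, 80.0], [1.0, -1.0, 82.0]]
```

View pics/w5.png

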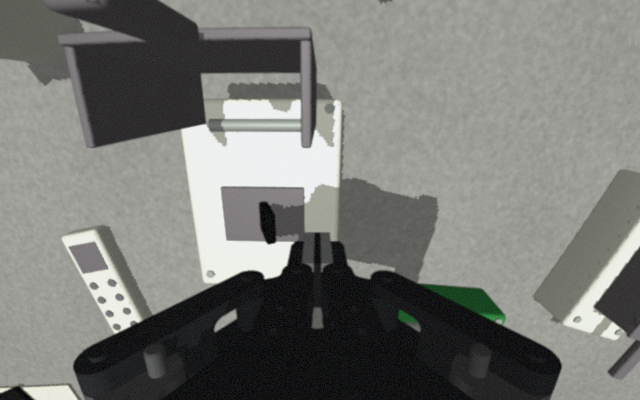

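The wrist view shows the upright guard at the top and the black paddle at px (267,222), at box (-10,-14), z 80, as described. I'll centre on it in x, descend and push left.

Request:
{"op": "servo_tool", "data": {"series": [-0.6,-0.14,-1.6,0.6,-2.7,0,-0.6,-0.14,-1.6,0,0,0,0,0,-1.6,0,0,0,0,0,-1.75,0,0,0,0,0,0,0,0,0,0,0,0,0,0,0]}}

```text
time: 10.65
tcp_pos: [0.517, 0.1408, 0.0715]
ee_rot: [-3.11, -0.342, -0.004]
force: [-0.4, -0.2, 0.1]
gripper_width: 0.0
grasp_force: 0.0
```

Request:
{"op": "servo_tool", "data": {"series": [-0.16,0.74,0,0,0,0,-0.16,0.74,0,0,0,0,-0.16,0.74,0,0,0,0,-0.16,0.74,0,0,0,0,-0.16,0.74,0,0,0,0,0,0,0,0,0,0,0,0,0,0,0,0]}}

```text
time: 11.52
tcp_pos: [0.5081, 0.1779, 0.071]
ee_rot: [-3.11, -0.342, -0.002]
force: [0.1, 0.3, -0.6]
gripper_width: -0.003
grasp_force: 0.0
```

```bash
cat > pad.py <<'E'
import numpy as np
f=np.load('/tmp/last.npz');B=f['B'];im=f['im'].astype(int)
m=(abs(B[...,1])<40)&(B[...,0]>-40)&(B[...,0]<20)&(B[...,2]>60)&(B[...,2]<92)
P=B[m]; print(len(P), np.percentile(P,[2,50,98],axis=0).round(0).tolist() if len(P) else '')
E
python3 look.py wrist w6 2>/dev/null;python3 pad.py
```

```text
t 11.525 tcp [0.5081 0.1779 0.071 ] box xy mm -9.8 -10.4 z [-0.     0.013 -1.   ] y [ 0.217 -0.976 -0.013] F [ 0.1  0.3 -0.6] q [0.11 0.3  1.82 0.02 1.02 1.45]
0   [nan nan nan]
1503 [[-18.0, -23.0, 62.0], [-3.0, -0.0, 81.0], [1.0, 10.0, 91.0]]
```

View pics/w6.png

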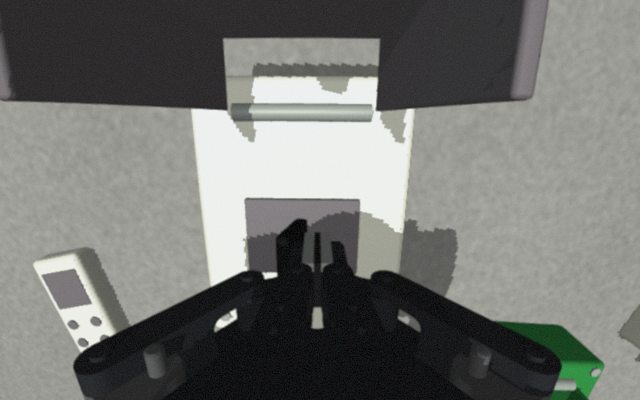

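The paddle, at px (290,245), rests against the finger and is only part-way over (top y about 8 mm). I'll push it further.

Request:
{"op": "servo_tool", "data": {"series": [-0.08,0.4,0,0,0,0,-0.08,0.4,0,0,0,0,0,0,0,0,0,0]}}

```text
time: 11.95
tcp_pos: [0.5071, 0.1845, 0.0713]
ee_rot: [-3.113, -0.343, -0.003]
force: [1.7, -7.9, -1.0]
gripper_width: -0.004
grasp_force: 3.4
```

```bash
cat > pad.py <<'E'
import numpy as np
f=np.load('/tmp/last.npz');B=f['B'];im=f['im'].astype(int)
m=(abs(B[...,1])<40)&(B[...,0]>-40)&(B[...,0]<20)&(B[...,2]>76)&(B[...,2]<86)
P=B[m]
for y in range(-32,34,4):
    q=P[abs(P[:,1]-y)<2]; print(y,len(q),q.mean(0).round() if len(q) else '')
E
python3 look.py wrist w7 2>/dev/null;python3 pad.py
```

```text
t 11.95 tcp [0.5071 0.1845 0.0713] box xy mm -9.4 -3.8 z [ 0.001  0.01  -1.   ] y [ 0.218 -0.976 -0.01 ] F [ 1.7 -7.9 -1. ] q [0.12 0.3  1.82 0.01 1.02 1.47]
0   [nan nan nan]
-32 0 
-28 0 
-24 0 
-20 0 
-16 49 [ -3. -16.  82.]
-12 51 [ -2. -12.  81.]
-8 65 [ 1. -8. 81.]
-4 67 [ 1. -4. 81.]
0 64 [ 1.  0. 81.]
4 53 [-2.  4. 82.]
8 106 [-2.  8. 80.]
12 209 [-7. 12. 80.]
16 76 [-10.  15.  78.]
20 0 
24 0 
28 0 
32 0
```

The finger force rose to 8 N with the paddle top at y ≈ 13 mm, so it is at its stop. I'll back off, rise and check.

Request:
{"op": "servo_tool", "data": {"series": [0.16,-0.74,0,0,0,0,0.16,-0.74,0,0,0,0,0,0,4,0,0,0,0,0,4,0,0,0,0,0,4,0,0,0,0,0,4,0,0,0,0,0,4,0,0,0,0,0,0,0,0,0]}}

```text
time: 13.0
tcp_pos: [0.5123, 0.1711, 0.2756]
ee_rot: [-3.109, -0.342, -0.016]
force: [0.2, -0.2, 0.5]
gripper_width: 0.004
grasp_force: 0.0
```

```bash
python3 look.py wrist w8 2>/dev/null;python3 pad.py
```

```text
t 13.0 tcp [0.5123 0.1711 0.2756] box xy mm -7.1 -18.0 z [ 0.008  0.014 -1.   ] y [ 0.217 -0.976 -0.012] F [ 0.2 -0.2  0.5] q [0.09 0.06 1.65 0.01 1.42 1.44]
0   [nan nan nan]
-32 0 
-28 0 
-24 0 
-20 0 
-16 0 
-12 0 
-8 0 
-4 0 
0 0 
4 0 
8 54 [-11.   9.  79.]
12 65 [-13.  12.  80.]
16 20 [-12.  15.  79.]
20 0 
24 0 
28 0 
32 0
```

The paddle is flipped (top at y ≈ 12–14 mm). Next I go past the upright guard.

Request:
{"op": "servo_tool", "data": {"series": [2.86,1.0,0,0,0,0,2.86,1.0,0,0,0,0,2.86,1.0,0,0,0,0,2.86,1.0,0,0,0,0,2.86,1.0,0,0,0,0,0,0,-3,0,0,0,0,0,-3.5,0,0,0,0,0,-4,0,0,0,0,0,0,0,0,0,0,0,0,0,0,0]}}

```text
time: 14.3
tcp_pos: [0.6535, 0.221, 0.167]
ee_rot: [-3.11, -0.342, -0.004]
force: [0.2, -0.0, 1.1]
gripper_width: -0.004
grasp_force: 0.0
```

```bash
python3 look.py side s9 2>/dev/null
```

```text
t 14.3 tcp [0.6535 0.221  0.167 ] box xy mm 141.4 0.9 z [ 0.001  0.013 -1.   ] y [ 0.217 -0.976 -0.013] F [ 0.2 -0.   1.1] q [0.15 0.48 1.35 0.01 1.31 1.5 ]
0   [nan nan nan]
```

Request:
{"op": "servo_tool", "data": {"series": [-1.12,-0.24,0.05,0,0,0,-1.12,-0.24,0.05,0,0,0,-1.58,-0.34,0.35,0,0,0,-1.58,-0.34,0.35,0,0,0,-1.64,-0.35,-0.1,0,0,0,-1.64,-0.35,-0.1,0,0,0,-1.51,-0.33,-0.5,0,0,0,-1.51,-0.33,-0.5,0,0,0,-1.37,-0.3,-0.9,0,0,0,-1.37,-0.3,-0.9,0,0,0,0,0,0,0,0,0]}}

```text
time: 15.72
tcp_pos: [0.5073, 0.1897, 0.1444]
ee_rot: [-3.11, -0.342, -0.002]
force: [-0.4, -0.1, -0.4]
gripper_width: -0.001
grasp_force: 0.0
```

```bash
python3 look.py side s10 2>/dev/null
```

```text
t 15.725 tcp [0.5073 0.1897 0.1444] box xy mm -8.2 1.2 z [ 0.     0.013 -1.   ] y [ 0.217 -0.976 -0.013] F [-0.4 -0.1 -0.4] q [0.13 0.2  1.77 0.01 1.17 1.48]
0   [nan nan nan]
```

View pics/s10.png

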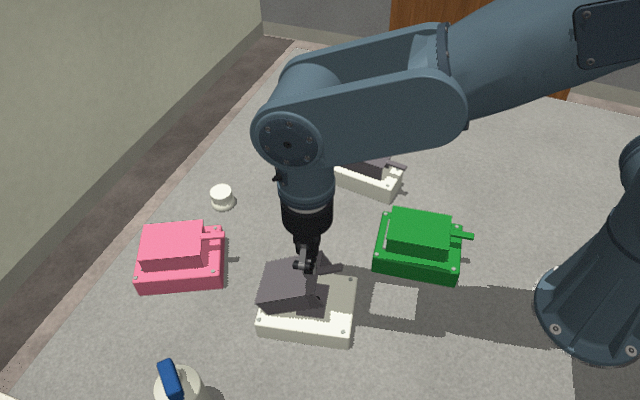

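The side view shows the guard about 30° open at px (295,285), following the finger. I'll continue down to shut.

Request:
{"op": "servo_tool", "data": {"series": [-1.07,-0.23,-1.25,0,0,0,-1.07,-0.23,-1.25,0,0,0,-0.73,-0.16,-1.35,0,0,0,-0.73,-0.16,-1.35,0,0,0,0,0,-0.2,0,0,0,0,0,0,0,0,0]}}

```text
time: 16.52
tcp_pos: [0.4726, 0.182, 0.0917]
ee_rot: [-3.11, -0.342, -0.003]
force: [-7.8, -1.8, 20.1]
gripper_width: 0.007
grasp_force: 10.0
```

Request:
{"op": "servo_tool", "data": {"series": [0,0,1,0,0,0,0,0,4,0,0,0,0,0,5,0,0,0,-4,-4,2,0,0,0,-4,-4,0,0,0,0,0,0,0,0,0,0,0,0,0,0,0,0]}}

```text
time: 17.4
tcp_pos: [0.3933, 0.1019, 0.2105]
ee_rot: [-3.11, -0.34, -0.006]
force: [0.5, -0.1, 0.9]
gripper_width: 0.003
grasp_force: 0.0
```

```bash
python3 - <<'E'
from h import *
for n in("scene","side"):
    im,d,p=grab(n); np.savez(f'/tmp/{n}.npz',im=im,d=d,X=points(d,p)); cv2.imwrite(f'pics/f_{n}.png',im[...,::-1])
    X=points(d,p); C=np.array([.5155,.1902]); ex=np.array([.9774,.2113]); ey=np.array([-.2113,.9774])
    b=np.dstack([(X[...,:2]-C)@ex,(X[...,:2]-C)@ey,X[...,2]])*1e3
    for x in(-80,-45,0,45):
        P=b[(abs(b[...,1])<40)&(abs(b[...,0]-x)<6)&(b[...,2]>70)&(b[...,2]<120)]; print(n,x,len(P),np.median(P[:,2]) if len(P) else '')
E
python3 m.py
```

```text
scene -80 19 95.27164276456874
scene -45 109 93.27366376719148
scene 0 122 93.42728252651993
scene 45 137 93.27409901876028
side -80 59 92.76045530664737
side -45 268 91.29013132756194
side 0 263 91.32987819357642
side 45 262 91.29054542291175
scene comp [ 120  138   85   57 2526] mean [ 0.688 -0.434  0.065]
   deck 264 [ 711.9 -414.3] [ 97.1 200.1] 36.8 z [0.0445 0.0498 0.055 ]
   top 290 [ 673.6 -472.4] [120.1 219.8] 0.5 z [0.078  0.0788 0.0804]
scene comp [ 237  155   69   52 2070] mean [ 0.543 -0.172  0.064]
   deck 626 [ 527.3 -183.1] [ 82.6 173.6] 79.5 z [0.0455 0.0511 0.0546]
   top 701 [ 509.8 -184.7] [ 56.5 166. ] 82.7 z [0.0807 0.093  0.0953]
scene comp [ 351  201   84   81 3947] mean [0.542 0.204 0.067]
   deck 1606 [514.5 189.5] [174.1 128.9] 12.2 z [0.0469 0.0512 0.0542]
   top 1622 [498.6 186. ] [165.  91.] 11.6 z [0.0895 0.0933 0.0951]
scene comp [ 458  287   55   70 2505] mean [0.646 0.439 0.085]
   deck 225 [643.  436.9] [30.9 70.5] 9.4 z [0.0448 0.05   0.0554]
   top 1487 [631.  434.4] [57.2 70. ] 6.3 z [0.0821 0.1124 0.1275]
side comp [ 311   62   61   64 2297] mean [ 0.669 -0.428  0.065]
   deck 212 [ 638.7 -403.2] [186.   89.8] 51.1 z [0.0446 0.0497 0.0554]
side comp [ 325  140   63   56 2058] mean [ 0.538 -0.164  0.064]
   deck 598 [ 534.3 -167.9] [ 53.7 158.8] 81.1 z [0.0451 0.0486 0.0541]
   top 767 [ 537.2 -185.1] [ 54.7 111.4] 82.0 z [0.0805 0.0902 0.0925]
side comp [ 254  262  110   82 6678] mean [0.506 0.209 0.071]
   deck 2300 [515.  191.6] [170.9 130.5] 12.5 z [0.0461 0.049  0.0524]
   top 3460 [498.4 187. ] [165.7  94.2] 12.7 z [0.0867 0.0912 0.0934]
side comp [175 365  36  35 680] mean [0.601 0.423 0.11 ]
   top 627 [607.7 420. ] [29.8 62. ] 45.7 z [0.091  0.1162 0.1279]
```

View pics/f_scene.png

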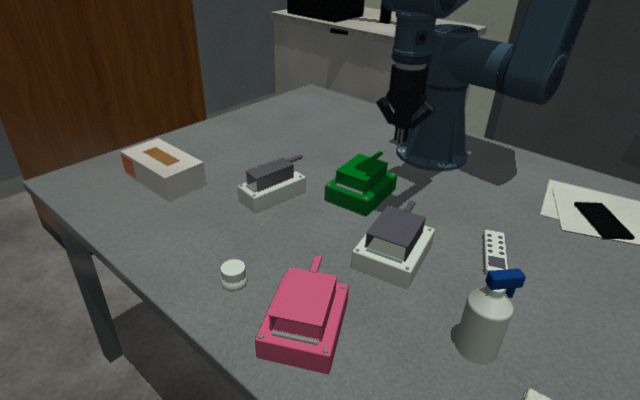

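The wide guard at px (395,232) is level and shut, the small guard is unchanged, and the arm is clear of everything.

```bash
python3 -c "
from workcell import robot; print(robot.hand_in())"
```

```text
the job is handed in; nothing more can be done
None
```

I raised the wide guard upright, flipped the paddle to its left stop, shut the guard again and handed the job in at about 17.5 s; the small guard was never touched, and the hand-in call returned no verdict.

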